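Oil the dip tank's sprung lid and hold it just below its balance point

ROBOT

A 6-joint arm with a two-finger parallel gripper is mounted at the origin on a cart in front of the work surface, level with it; the furniture and walls round the work are solid. World frame = base frame: x ahead of the robot, y to its left, z up, the work surface at z = 0. Lengths are in m, angles in rad, forces in N, time in s.
With the tool pointing down it reaches from about 0.3 to 0.875 m from the base axis. Payload 6.4 kg.
Tool frame: the origin (TCP) lies midway between the tips of the shut fingers; the grasp point (between the pads) lies behind it (grip_point_offset is the z of the grasp point in the tool frame, in m); z points along the fingers, x is the direction in which the jaws open and shut, and the axes are right-handed (so a half turn about z gives the same grasp; the last joint's range is limited). The gripper opens to 88 mm and grips with 3 to 60 N. Pads are 18 mm wide; open, the fingers measure 123 mm over their backs; the gripper's body (75 mm by 187 mm) begins 45 mm behind the grasp point.
Start: joints at [0.987, 0.181, 1.607, -0, 1.354, -0.206], TCP at [0.212, 0.534, 0.239] pointing down, gripper open.
Joint ranges: [-2.99, 2.99], [-0.89, 2.07], [0.3, 2.58], [-1.14, 4.28], [0, 2.63], [-3.12, 3.12]. Speed limits (rad/s): [2.57, 2.57, 3.01, 3.14, 3.14, 3.14].

INTERFACE

Orientations are given as a rotation vector (axis times angle).
In Python, from workcell import goto, move_linear, move_joints, grip, hold, inverse_kinematics, get_state, grab_frame, camera_info, MotionError, hand_in, grip_point_offset gives the robot as it stands. Calls block until the motion is done:
- goto(position, orientation): joint-space move of the TCP to a pose.
- move_linear(position, rotation=None, feed=0.15, stop_force=None): straight line of the TCP; rotation=None keeps the orientation; feed is the mean speed in m/s. With stop_force (N) it stops when the force on the tool has changed by that much, and returns True; else False.
- move_joints(angles): joint-space move.
- grip(opening, force=None): opening from 0.0 (shut) to 1.0 (fully open); force is the grip in N (None keeps the last); returns when the fingers have stopped.
- hold(seconds).
- inverse_kinematics(position, orientation): joint angles nearest the present ones, or None.
- get_state(): the state.
- grab_frame(name): name is "side" or "top" or "wrist"; returns (picture, depth): 400x640x3 uint8, red, green, blue; 400x640 float32, m along the optical axis (not along the pixel's ray), 0 where there is no reading.
- camera_info(name): a dict with "fov_y" (degrees; the focal length in pixels is half the picture's height over the tangent of half this angle, whatever the lens; pixels are square), "cx", "cy" (the principal point, pixels), "world_from_camera" (4x4, takes a point from camera to world coordinates). Camera axes: x right, y down, z forward; pixel columns grow to the right and rows downward; lengths in m; the calibration is good to about 2 mm. The wrist camera is an equidistant fisheye: a pixel r from the principal point sees the ray r / f radians off the axis. A picture is of the moment at which its call begins: read the wrist's pose just before it. camera_info takes no time and is no camera call; for the wrist camera it gives the pose at the moment of the call.
A pose or a line that the arm cannot do raises MotionError and nothing moves.
- hand_in(): hands the job in, once; it reports no verdict.
The state is a dict: "time": time; "qpos": joint angles; "qd": joint speeds; "tau": joint torques, N m; "eef_pos": TCP position; "tool_rot": TCP orientation; "force": force on the tool from outside, world axes, zero at the start; "torque": the same for the moment, N m; "gripper_width": opening from 0.0 (shut) to 1.0 (fully open).
Only numpy, scipy, OpenCV 4.12 (cv2) and the standard library are available. Lean on these libraries where they do the work, as an engineer would, in place of code of your own. Each camera call takes 0.05 s, during which the arm holds its last target.

TASK

The counterbalanced lid of the small steel dip tank has been sticking and its hinge springs are to be adjusted. Press the spray head of the oil bottle clipped to the tank's side fully down, so that it gives the hinge a shot of oil, and let it spring back up; then raise the lid past its balance point to work the oil in, bring it back and finish while still holding it with the fingers, at rest just below the balance point (about 3 to 11 degrees below), where it would sink shut if let go. Keep the lid under control, never letting it fly open or fall, and leave the loose things round the tank where they are.

Things in the scene. Friction and masses are not known exactly. Their poses are not given: they have to be found in the camera images.
- tank: small grey steel dip tank fixed to the bench, 170 mm deep (x), 220 mm wide (y), rim 94 mm high, yaw up to 0.3 rad. Origin: centre of its underside; x points from the handle to the hinge side (away from the robot), y left, z up. Hinge pin parallel to its y axis at x = 94, z = 100 mm. A white oil bottle, 45 mm diameter, is clipped upright to its right wall, axis at x = 18, y = -144 mm
- tank_lid (a joint): opening of the steel lid (rad): 0 shut (as it starts), grows as the handle rises, stop at 1.35. Lid 186 x 232 mm, 1.6 kg, two torsion springs on the pin. Balance point 0.92 (53 degrees): below it the lid sinks shut, above it the springs carry it up to the stop. Force at the handle: 2.5 N up when shut, 0.6 N at 0.12 below balance, 0 at balance; hardly any friction, so it moves when let go
- lid_grip (a point): middle of the lid's handle: black round grip, 20 mm diameter, 66 mm long, straight out of the middle of the lid's front edge, level and along the tank's -x when shut, free space round and under it. Circles about the hinge pin at 231 mm along and 6 mm above the lid's plane through the pin: 106 mm above the bench at tank x = -137 mm when shut, 287 mm up at x = -41 mm at the balance point
- lid_hinge (a point): point on the axis of the lid's hinge pin, half way along it, 100 mm above the bench
- spray_head (a joint): travel of the spray head (m): 0 up, 0.007 fully pressed down; sprung upward, 2 N to start it and about 7.6 N fully down; it counts as fully down above 0.0055 and as back up below 0.0015
- spray_top (a point): centre of the flat top of the spray head: a round grey finger button, 26 mm diameter, on top of the oil bottle, 147 mm above the bench when up; it is pressed straight down. A thin brass spout runs from it to the end of the hinge
- hex_key: bystander, loose: black L-shaped hex key, 36 x 88 x 6 mm, in front of the tank at its right, origin at the centre of its underside
- brush: bystander, loose: flat paint brush, 32 x 173 x 9 mm, along the tank's left side, origin at its underside
- gauge_block: bystander, loose: steel gauge block, 25 x 50 x 25 mm, in front of the tank at its left, origin at the centre of its underside
- stone: bystander, loose: dressing stone stick, 13 x 90 x 12 mm, right of the tank, origin at the centre of its underside
- file_tin: bystander, loose: closed blue flat tin of needle files, 61 x 151 x 16 mm, at the left, origin at the centre of its underside
- reel: bystander, loose: masking tape reel lying flat, 102 mm diameter, 24 mm high, at the right, origin at the centre of its underside

How it is judged:
On the way, in this order (a step that is already met when the one before it is completed fails the run):
1. the spray head is pressed fully down with the lid shut (value of joint spray_head above 0.0055 m and value of joint tank_lid below 0.05 rad), for 0.05 s.
2. the spray head has sprung back up, the lid still shut (value of joint spray_head below 0.0015 m and value of joint tank_lid below 0.05 rad), for 0.05 s.
3. the lid is raised past its balance point, by 3 degrees or more (value of joint tank_lid above 0.97 rad), for 0.1 s.
At the end, for the whole second after the job is handed in: The fingers hold the lid at rest (slower than 0.05 rad/s, finger contact above 0.15 N) at an opening of 0.70 to 0.885 rad, that is 2 to 12.6 degrees below its balance point of 0.92 rad, and the spray head is up (value of joint tank_lid between 0.7 and 0.885 rad and velocity of joint tank_lid between -0.05 and 0.05 rad/s and contact force between the fingers and tank_lid above 0.15 N and value of joint spray_head below 0.0015 m); the arm keeps its last pose, push and grip.
It fails at once if the lid flies or falls (faster than 2 rad/s) (velocity of joint tank_lid above 2 rad/s or velocity of joint tank_lid below -2 rad/s).
It fails at once if a loose thing near the tank is pushed away by more than 20 mm (distance of any of hex_key, brush, gauge_block, stone, file_tin, reel from where it was at the start of the episode above 0.02 m).
It also fails if it takes over 54 s, if anything falls off the work surface, if the arm or the gripper's body presses on something with over 40 N, if the wrist force passes 120 N, or if a joint passes its speed limit or range.

## Working session

There is one attempt and no reset: what is moved stays moved. The work goes in short steps, each a Python script; the robot and the scene stay as the last script left them, time stands still between calls to the robot, and variables do not carry over. Pictures are saved under pics/ and viewed, and the job is handed in when it is done.

```bash
ls; mkdir -p pics
python3 - <<'E'
from workcell import *
import cv2,numpy as np
s=get_state();print(s, grip_point_offset)
for n in("top","side","wrist"):
    c=camera_info(n);print(n,c)
    p,d=grab_frame(n);np.save(f"pics/{n}0.npy",p);np.save(f"pics/{n}0d.npy",d)
    cv2.imwrite(f"pics/{n}0.png",p[:,:,::-1])
E
```

```text
pics
{'time': 0.0, 'qpos': array([ 9.86699109e-01,  1.81498924e-01,  1.60799527e+00, -1.19887126e-05,
        1.35379799e+00, -2.06329036e-01]), 'qd': array([-0.00073593,  0.00111392,  0.00019309,  0.00077733, -0.00017708,
        0.00042687]), 'tau': array([-5.83834044e-04, -4.33883500e+01, -3.41840386e+01,  7.01922504e-02,
        3.88962461e-02, -1.41605174e-04]), 'eef_pos': array([0.2117908 , 0.53400359, 0.23783998]), 'tool_rot': array([ 2.59848931e+00,  1.76446094e+00, -2.46146077e-03]), 'force': array([-0.22209402,  0.43393267,  1.15901794]), 'torque': array([-0.0283986 , -0.00540158, -0.04369651]), 'gripper_width': 0.9975659198806186} -0.0187
top {'fov_y': 49.87835141258826, 'cx': 315.2293877368724, 'cy': 201.08638686194507, 'world_from_camera': array([[-0.02652754, -0.98891027,  0.14612588,  0.3262006 ],
       [-0.99959767,  0.02477319, -0.01381281,  0.00578034],
       [ 0.01003962, -0.14643351, -0.98916957,  1.52437945],
       [ 0.        ,  0.        ,  0.        ,  1.        ]])}
side {'fov_y': 47.76935268441682, 'cx': 320.6710472183203, 'cy': 195.9064657525413, 'world_from_camera': array([[-0.99778679, -0.01370852,  0.06506603,  0.46076956],
       [-0.06204175,  0.54398241, -0.83679983,  1.09768063],
       [-0.02392349, -0.83898463, -0.54362896,  0.83678695],
       [ 0.        ,  0.        ,  0.        ,  1.        ]])}
wrist {'fov_y': 65.70646984690485, 'cx': 312.44598787803955, 'cy': 202.08794866154457, 'world_from_camera': array([[ 0.37020021,  0.88209226,  0.29131607,  0.13529409],
       [ 0.92894989, -0.35085875, -0.1181111 ,  0.56488267],
       [-0.0019741 ,  0.31434279, -0.94930749,  0.38362001],
       [ 0.        ,  0.        ,  0.        ,  1.        ]])}
```

View pics/top0.png

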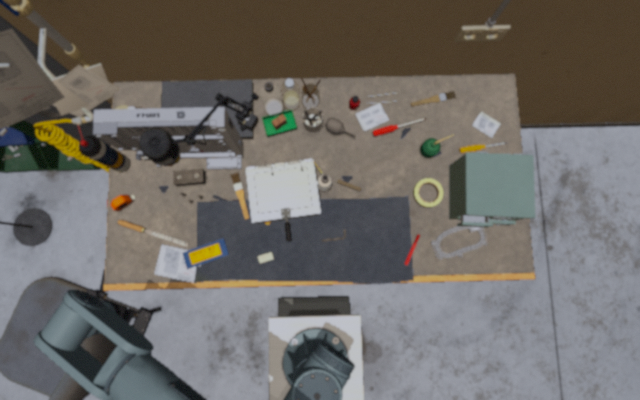

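View pics/side0.png

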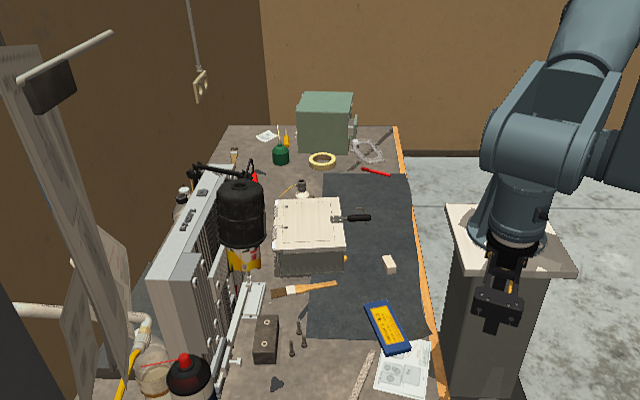

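The top view shows the lid at about (283,190), its black handle at (288,210–240), the bottle at (325,183) right of the tank and a machine on the left. The side view shows the same parts, with the spray head at (301,185). Next I'll zoom in.

```bash
cat > h.py <<'E'
import numpy as np,cv2
from workcell import *
def ray(n,u,v,c=None):
    c=c or camera_info(n);T=c["world_from_camera"];f=200/np.tan(np.radians(c["fov_y"]/2))
    d=T[:3,:3]@np.array([(u-c["cx"])/f,(v-c["cy"])/f,1.]);return T[:3,3],d
def onz(n,u,v,z):
    o,d=ray(n,u,v);return o+d*(z-o[2])/d[2]
def proj(n,P):
    c=camera_info(n);T=c["world_from_camera"];f=200/np.tan(np.radians(c["fov_y"]/2))
    q=T[:3,:3].T@(np.array(P)-T[:3,3]);return q[:2]/q[2]*f+[c["cx"],c["cy"]]
E
python3 - <<'E'
import cv2
a=cv2.imread('pics/top0.png');cv2.imwrite('pics/topz.png',cv2.resize(a[150:250,230:350],None,fx=6,fy=6,interpolation=cv2.INTER_CUBIC)[:600])
a=cv2.imread('pics/side0.png');cv2.imwrite('pics/sidez.png',cv2.resize(a[160:290,250:400],None,fx=4.5,fy=4.5,interpolation=cv2.INTER_CUBIC)[:600])
from h import *
print(onz('top',288,227,.106),onz('top',325,179,.147),onz('side',301,181,.147),onz('side',357,217,.106))
for n in('top','side'):
    d=np.load(f'pics/{n}0d.npy');print(n,(d>0).mean())
# depth height map from top
d=np.load('pics/top0d.npy');c=camera_info('top');T=c["world_from_camera"];f=200/np.tan(np.radians(c["fov_y"]/2))
v,u=np.mgrid[:400,:640];P=np.stack([(u-c['cx'])/f*d,(v-c['cy'])/f*d,d],-1)@T[:3,:3].T+T[:3,3];np.save('pics/P.npy',P)
for vv in range(90,250,6): print(vv,' '.join('%3d'%(1000*P[vv,uu,2]) for uu in range(100,430,11)))
E
```

```text
[0.45150523 0.07816712 0.106     ] [ 0.60170737 -0.04726076  0.147     ] [ 0.60675993 -0.04377897  0.147     ] [0.44098325 0.07738649 0.106     ]
top 0.996078125
side 0.99614453125
90 383 371   2   0   2   3  35  39  41  36  32  40  39  42   1 178 172 158 138  42  -3  -1   1   0   0   4  -6  -2  -5 1524
96 360 319   2   0   1   3  34  41  39  42  32 344  39  43 168 167 163 132 101  66  -3   3   3  -3   2   6   1   6  -3  -1
102 338 -145  -2  -2   4  -4  33  36  37  46  38 366  40 177  -1 128 132  87  53  77   1   0   4  58   1  -2   3  -2  -5   6
108 -101 -98  25 197   0   0  38 362 358 359 361 358 266 170   0  57  79  11   0  75   1   4  -6  29  -1   0  -5   0   0   4
114 360 362 361 360 364 367 361 363 359 357 370 360  41 174   4   1  30  -1  -5  17  76  -7  -3  -6   3  -3   5   2  -5 1524
120 361 359 357 358 354 357 360 363 362 359 358 359  38 154  96   3  47   2   0  66  -2  47  -2  -2   1   2   6  -1   3   7
126 361 354 358 359 360 359 355 359 350 380 360 361 273  82  67   0  48   0   2  69  31  51  42  -2   8  -4   0  18  -1   0
132 360 362 321 307 411 414 402 299 300 356 287 3
[... 1746 characters left out ...]
 -2   0  -1  96 101 106 105 104  27  -6   0   0  -1  -1   1   3  -1   3   0
222 -740  -7  19  -1  -2   3   0  -6   0  -1   0   1   2  -3 106  30   3 105   7   4  -5   3  -1   0   6   0   0   2   0  -4
228 -750  -3   1  15   6  -7   1   0   0   0  -7  -2  -7   1   5   1   0 116 -10  -2   3  -4  -2  -5  -1   0   3   0  -2   0
234 -745  -2  -5  -1   0  13  -7   0  -3   2   2  -3   0  -5  -7   0   2 110   2  -1   2  -1   0  -1   2   3   0   3   0   4
240 -740  -4   1  -2   0  -5  10   1   3   1   0  17   3   1   0  -3   0 118   7   0   0   7   2  -2   2   6   2  -1   2  -7
246 -735   0  -4  -5  -2   0   2  -1   0  -5  17  16  -4   0   0   1   4   2   0   4   4   0   0   1  -8   3   6   0   0  -3
```

View pics/topz.png

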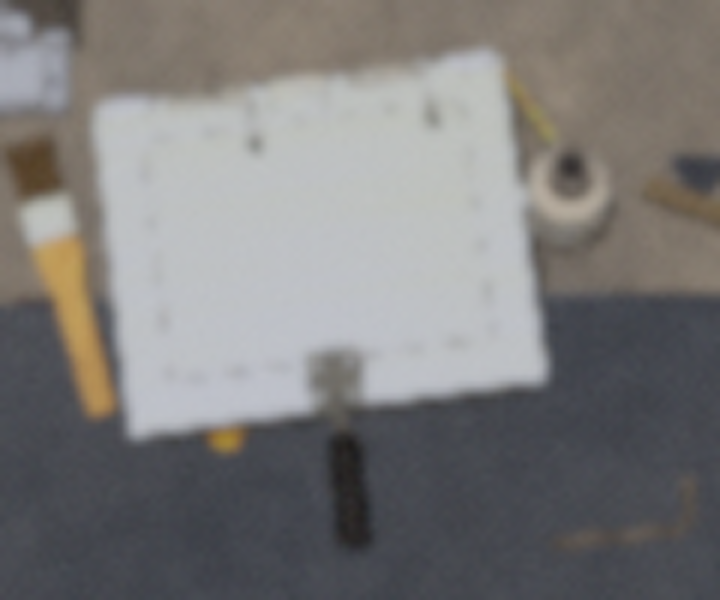

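View pics/sidez.png

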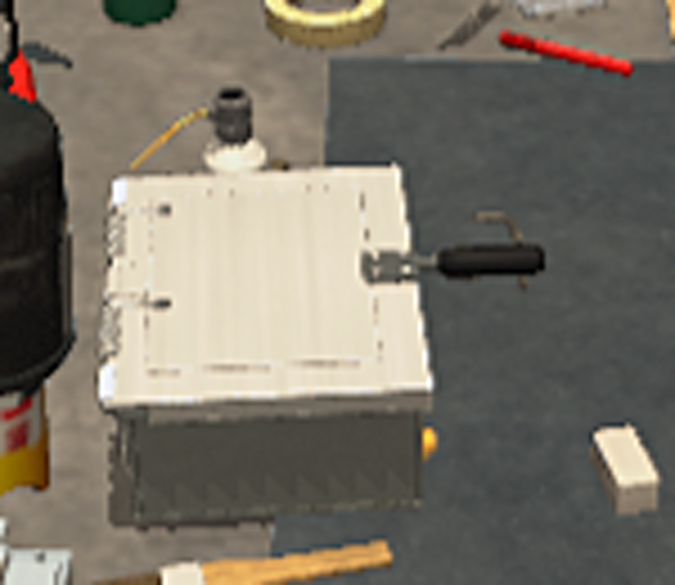

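```bash
cat > fit.py <<'E'
from h import *
from scipy.optimize import least_squares
tp=lambda x,y:(230+(x+.5)/6-.5,150+(y+.5)/6-.5)
sd=lambda x,y:(250+(x+.5)/4.5-.5,160+(y+.5)/4.5-.5)
# lid: x from ? hinge edge to front edge; y +-116
obs=[('top',tp(95,100),'bl'),('top',tp(497,48),'br'),('top',tp(548,382),'fr'),('top',tp(128,438),'fl')]
W={k:onz(n,*p,.105) for n,p,k in obs}
for k in W:print(k,W[k])
print('width',np.linalg.norm((W['bl']-W['br'])),np.linalg.norm((W['fl']-W['fr'])),'depth',np.linalg.norm(W['bl']-W['fl']),np.linalg.norm(W['br']-W['fr']))
print('yaws',[np.arctan2(*(b-a)[[1,0]]) for a,b in[(W['fl'],W['bl']),(W['fr'],W['br'])]],[np.arctan2(*(b-a)[[1,0]])-np.pi/2 for a,b in[(W['fr'],W['fl']),(W['br'],W['bl'])]])
h0=onz('top',*tp(343,432),.106);h1=onz('top',*tp(352,545),.106)
print('handle',h0,h1,np.linalg.norm(h1-h0),np.arctan2(*(h0-h1)[[1,0]]))
s0=onz('side',*sd(440,262),.106);s1=onz('side',*sd(544,259),.106)
print('handle side',s0,s1)
print('spray',onz('top',*tp(571,162),.147),onz('side',*sd(234,94),.147))
E
python3 fit.py
python3 -c "
import cv2
a=cv2.imread('pics/top0.png')[160:195,310:345];cv2.imwrite('pics/sp.png',cv2.resize(a,None,fx=14,fy=14,interpolation=0))"
```

```text
bl [0.66045134 0.21809957 0.105     ]
br [ 0.68500717 -0.00846758  0.105     ]
fr [ 0.49456249 -0.03184896  0.105     ]
fl [0.46936991 0.20048112 0.105     ]
width 0.22789397163708344 0.23369195883317975 depth 0.1918919522600428 0.19187461683693557
yaws [np.float64(0.09194392726713829), np.float64(0.12216122388194897)] [np.float64(0.10801239889224568), np.float64(0.1079607590566094)]
handle [0.4695648 0.0819888 0.106    ] [0.40729733 0.07810905 0.106     ] 0.0623882286718945 0.06222729207597392
handle side [0.4674759  0.08209527 0.106     ] [0.4038034  0.07710816 0.106     ]
spray [ 0.60976353 -0.04668434  0.147     ] [ 0.60522313 -0.04669053  0.147     ]
```

View pics/sp.png

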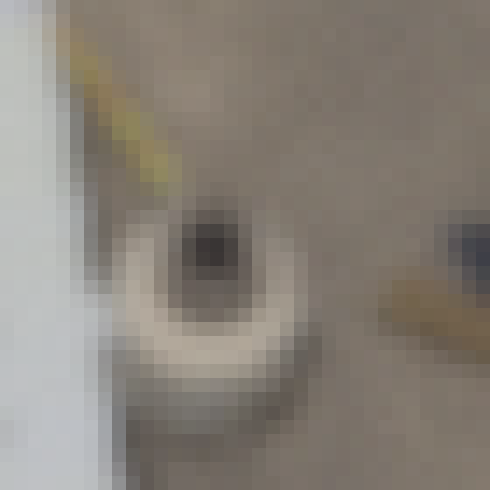

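View pics/wrist0.png

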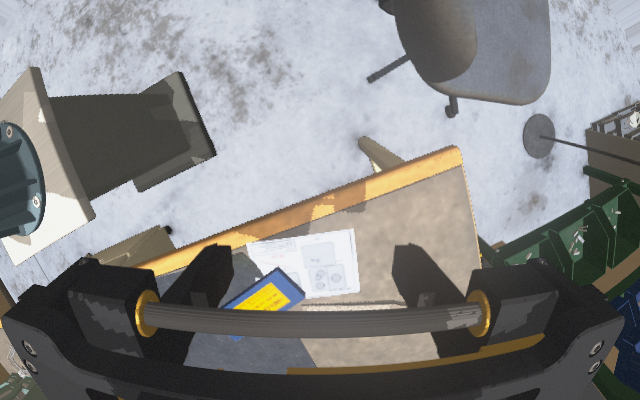

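Tank pose comes out at a yaw of about 0.105 rad and an origin of about (0.573, 0.0945). The spray position predicted from that is (0.606,-0.047), which matches the direct sighting. Next I check the poses and IK.

```bash
cat >> h.py <<'E'
from scipy.spatial.transform import Rotation as R
YAW=.105; O=np.array([.573,.0945,0]); Rz=R.from_euler('z',YAW).as_matrix()
def tank(p): return O+Rz@np.array(p)
A0=np.radians(42); G=abs(grip_point_offset)
def rot(alpha,s=1):
    z=Rz@np.array([np.cos(alpha),0,-np.sin(alpha)]);x=Rz@np.array([0,s,0.]);y=np.cross(z,x)
    return R.from_matrix(np.c_[x,y,z]).as_rotvec(),z
def lidpose(th,s=1,back=0):
    c,sn=np.cos(th),np.sin(th)
    g=tank([.094-.231*c+.006*sn,0,.1+.231*sn+.006*c]);rv,z=rot(A0+th,s)
    return g+z*(G-back),rv
E
python3 - <<'E'
from h import *
for s in(1,-1):
  for th,b in((0,.1),(0,0),(.3,0),(.6,0),(.8,0),(1.03,0)):
    p,r=lidpose(th,s,b);q=inverse_kinematics(p,r);print(s,th,b,p.round(3),None if q is None else np.round(q,2))
r0,_=rot(np.pi/2,1);r1,_=rot(np.pi/2,-1)
for r in(r0,r1):print('spray',inverse_kinematics([.606,-.047,.2],r))
P=np.load('pics/P.npy')
P=P[80:260,100:440].reshape(-1,3);m=(P[:,2]>.15)&(P[:,1]<.55);Q=P[m];az=np.arctan2(Q[:,1],Q[:,0]);r=np.hypot(Q[:,0],Q[:,1])
for a in np.arange(-.2,1.3,.1):
    k=abs(az-a)<.05
    if k.any():print(round(a,1),r[k].min().round(3),Q[k][:,2].max().round(2))
E
```

```text
1 0 0.1 [0.377 0.074 0.16 ] None
1 0 0 [0.451 0.082 0.093] None
1 0.3 0 [0.458 0.082 0.158] [-0.18 -0.33  2.35  0.25  0.61 -2.02]
1 0.6 0 [0.485 0.085 0.217] [-0.1  -0.16  2.01  0.05  1.05 -1.8 ]
1 0.8 0 [0.511 0.088 0.251] [-0.06  0.02  1.76  0.01  1.33 -1.74]
1 1.03 0 [0.55  0.092 0.283] [-0.03  0.24  1.45 -0.03  1.63 -1.71]
-1 0 0.1 [0.377 0.074 0.16 ] None
-1 0 0 [0.451 0.082 0.093] None
-1 0.3 0 [0.458 0.082 0.158] [-0.18 -0.33  2.35  0.25  0.61  1.12]
-1 0.6 0 [0.485 0.085 0.217] [-0.1  -0.16  2.01  0.05  1.05  1.35]
-1 0.8 0 [0.511 0.088 0.251] [-0.06  0.02  1.76  0.01  1.33  1.4 ]
-1 1.03 0 [0.55  0.092 0.283] [-0.03  0.24  1.45 -0.03  1.63  1.43]
spray [-2.72444478e-01  2.87829300e-01  1.55818151e+00 -4.44089210e-16
  1.29558184e+00 -1.94824080e+00]
spray [-0.27244448  0.2878293   1.55818151  0.          1.29558184  1.19335185]
-0.1 0.609 0.15
0.0 0.326 1.52
0.1 0.878 0.21
0.2 0.842 0.21
0.3 0.752 0.37
0.4 0.721 0.42
0.5 0.733 0.42
0.6 0.737 0.42
0.7 0.883 0.36
```

Run:
```python
from h import *
for th in(0,.15,.3,.5,.7,.8,.9,1.03):
  o=[]
  for a in range(30,160,5):
    c,sn=np.cos(th),np.sin(th);g=tank([.094-.231*c+.006*sn,0,.1+.231*sn+.006*c]);rv,z=rot(np.radians(a),-1)
    q=inverse_kinematics(g+z*G,rv)
    if q is not None:o.append((a,np.round(q[[0,2,4]],1).tolist()))
  print(th,[x[0] for x in o],o[0][1],o[-1][1])
```

```text
0 [50, 55, 60, 65, 70, 75, 80, 85, 90, 95, 100, 105, 110, 115, 120, 125, 130, 135, 140, 145, 150, 155] [-0.2, 2.5, 0.3] [-0.0, 1.3, 2.1]
0.15 [45, 50, 55, 60, 65, 70, 75, 80, 85, 90, 95, 100, 105, 110, 115, 120, 125, 130, 135, 140, 145, 150, 155] [-0.3, 2.6, 0.3] [-0.0, 1.3, 2.1]
0.3 [45, 50, 55, 60, 65, 70, 75, 80, 85, 90, 95, 100, 105, 110, 115, 120, 125, 130, 135, 140, 145, 150, 155] [-0.2, 2.5, 0.4] [-0.0, 1.3, 2.2]
0.5 [35, 40, 45, 50, 55, 60, 65, 70, 75, 80, 85, 90, 95, 100, 105, 110, 115, 120, 125, 130, 135, 140, 145, 150, 155] [-0.3, 2.6, 0.3] [-0.0, 1.3, 2.3]
0.7 [30, 35, 40, 45, 50, 55, 60, 65, 70, 75, 80, 85, 90, 95, 100, 105, 110, 115, 120, 125, 130, 135, 140, 145, 150, 155] [-0.3, 2.5, 0.3] [-0.0, 1.2, 2.4]
0.8 [30, 35, 40, 45, 50, 55, 60, 65, 70, 75, 80, 85, 90, 95, 100, 105, 110, 115, 120, 125, 130, 135, 140, 145, 150, 155] [-0.2, 2.5, 0.3] [-0.0, 1.1, 2.4]
0.9 [30, 35, 40, 45, 50, 55, 60, 65, 70, 75, 80, 85, 90, 95, 100, 105, 110, 115, 120, 125, 130, 135, 140, 145, 150, 155] [-0.2, 2.4, 0.3] [-0.0, 1.0, 2.4]
1.03 [30, 35, 40, 45, 50, 55, 60, 65, 70, 75, 80, 85, 90, 95, 100, 105, 110, 115, 120, 125, 130, 135, 140, 145, 150, 155] [-0.2, 2.3, 0.3] [0.0, 0.9, 2.5]
```

```bash
sed -i 's/radians(42)/radians(62)/' h.py
python3 - <<'E'
from h import *
rv,_=rot(np.pi/2,-1)
q0=get_state()['qpos']
goto([.40,.25,.32],rv)
goto([.606,-.047,.22],rv)
grip(0,20)
move_linear([.606,-.047,.165],feed=.1)
hold(.2);s=get_state();print(s['time'],s['eef_pos'].round(4),s['force'].round(2),s['gripper_width'])
for n in('side','top','wrist'):
    p,d=grab_frame(n);cv2.imwrite(f'pics/{n}1.png',p[:,:,::-1])
a=cv2.imread('pics/side1.png');cv2.imwrite('pics/side1z.png',cv2.resize(a[130:260,240:390],None,fx=4.5,fy=4.5,interpolation=cv2.INTER_CUBIC))
E
```

```text
5.475 [ 0.6066 -0.0471  0.1659] [ 0.9  -0.46 -0.48] 0.003841836302208261
```

View pics/side1z.png

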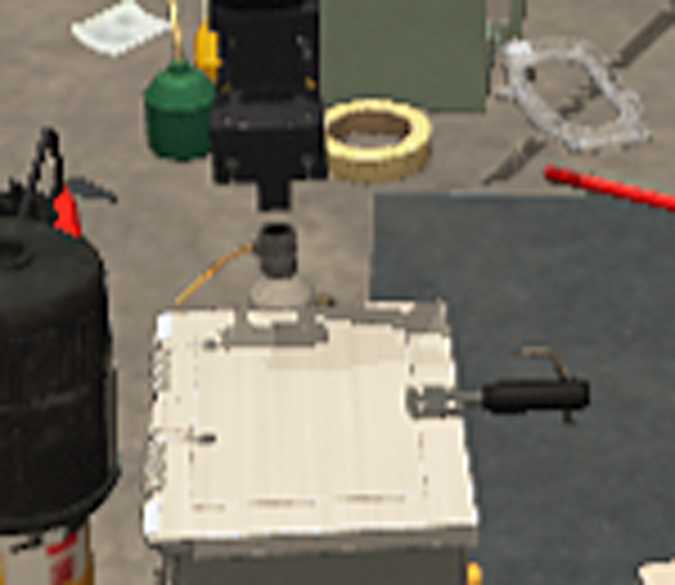

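View pics/wrist1.png

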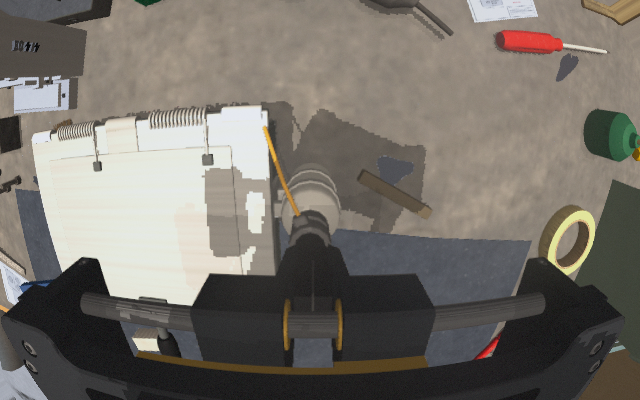

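The side view shows the shut fingertips at about (275,208) in the zoom, right above the grey button at (277,232). The wrist view shows the same alignment at about (310,235). Now I press.

Run:
```python
from h import *
r=move_linear([.606,-.047,.150],feed=.06);s=get_state();f0=s['force'];print(s['eef_pos'][2],f0.round(2))
for z in (.146,.143,.141,.1395,.138,.137):
    r=move_linear([.606,-.047,z],feed=.03,stop_force=14);s=get_state();print(z,r,s['eef_pos'].round(4),(s['force']-f0).round(2))
    if (s['force']-f0)[2]>11: break
hold(.2);s=get_state();print(s['eef_pos'].round(4),(s['force']-f0).round(2))
p,d=grab_frame('side');cv2.imwrite('pics/side2.png',cv2.resize(p[130:260,240:390,::-1],None,fx=4.5,fy=4.5,interpolation=cv2.INTER_CUBIC))
print(s['time'])
```

```text
0.14906683637592788 [-0.44 -0.22  0.29]
0.146 False [ 0.6065 -0.0471  0.1465] [ 1.77 -0.21  2.18]
0.143 False [ 0.6066 -0.0472  0.1436] [1.81 1.45 4.4 ]
0.141 False [ 0.6066 -0.0471  0.1418] [ 0.94 -0.22  5.54]
0.1395 False [ 0.6066 -0.0472  0.1405] [1.07 0.59 6.41]
0.138 False [ 0.6067 -0.0472  0.1403] [-3.37  0.72 14.79]
[ 0.6067 -0.0472  0.1403] [-3.97  0.17 14.21]
7.5083
```

View pics/side2.png

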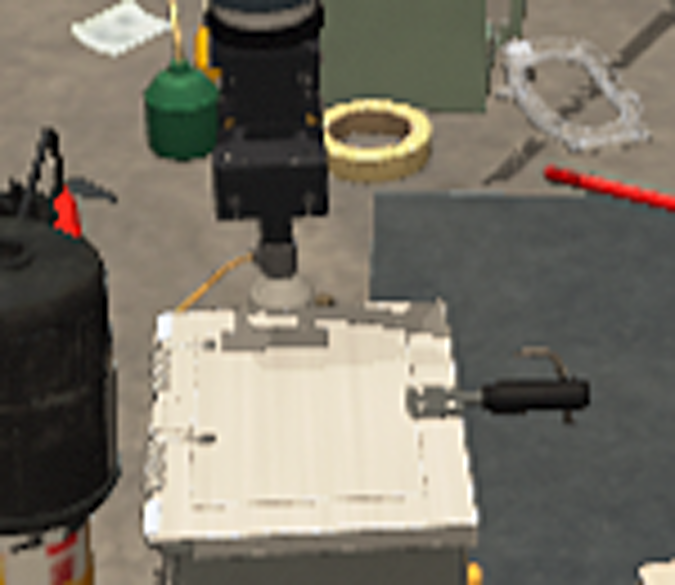

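The press bottomed out: force jumped from 6.4 to 14.8 N and z stalled at 0.1403. In the picture the head at (275,260) is sunk into the bottle. Next I release it and move above the handle.

Run:
```python
from h import *
move_linear([.606,-.047,.22],feed=.1);hold(.1)
grip(1.0)
p,r=lidpose(0,-1)
up=p+[0,0,.10]
print(p,inverse_kinematics(up,r),inverse_kinematics(p,r))
goto([.53,0.02,.25],rot(np.pi/2,-1)[0])
goto(up,r)
move_linear(p+[0,0,.05],feed=.1);hold(.2)
s=get_state();print(s['time'],s['eef_pos'].round(4),s['force'])
for n in('side','top','wrist'):
    a,d=grab_frame(n);cv2.imwrite(f'pics/{n}3.png',a[:,:,::-1])
a=cv2.imread('pics/side3.png');cv2.imwrite('pics/side3z.png',cv2.resize(a[130:260,260:410],None,fx=4.5,fy=4.5,interpolation=cv2.INTER_CUBIC))
```

```text
[0.44548529 0.08106153 0.08948888] [-0.17790607 -0.40655736  2.31558591  0.18948195  0.76951631  1.18265853] [-0.17790607 -0.16598693  2.39137639  0.29846516  0.46192598  1.0507955 ]
11.9583 [0.4462 0.0809 0.1404] [ 0.13207618 -0.33377643  1.0829035 ]
```

View pics/side3z.png

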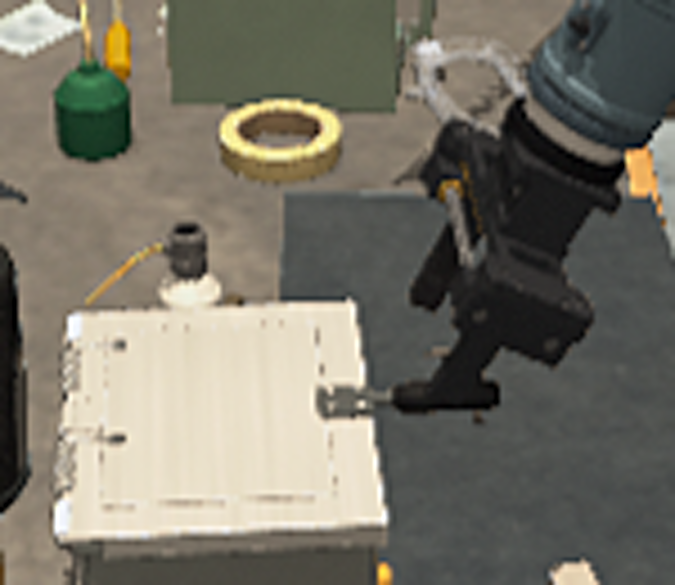

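View pics/wrist3.png

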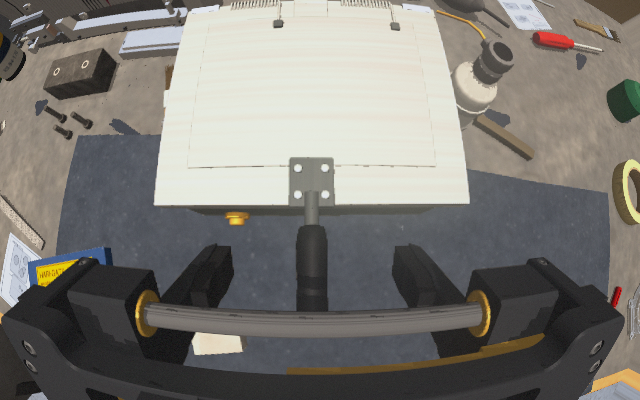

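The spray head is back up in the side view, at (188,235) in the zoom. The wrist view shows the handle at u≈312, centred between the fingers. Now I descend and grip.

Run:
```python
from h import *
p,r=lidpose(0,-1)
print(move_linear(p,feed=.1,stop_force=12));hold(.1)
s=get_state();print(s['eef_pos'].round(4),s['force'].round(2))
grip(0,25);hold(.1)
s=get_state();print(s['time'],s['eef_pos'].round(4),s['force'].round(2),s['gripper_width']*88)
for th in(.05,.1):
    move_linear(*lidpose(th,-1),feed=.06);s=get_state();print(th,s['eef_pos'].round(4),s['force'].round(2),s['torque'].round(2),s['gripper_width']*88)
for n in('side','wrist'):
    a,d=grab_frame(n);cv2.imwrite(f'pics/{n}4.png',a[:,:,::-1])
```

```text
False
[0.4462 0.081  0.0903] [ 0.18 -0.09 -0.77]
14.0 [0.4454 0.0815 0.0895] [1.2  5.64 0.04] 19.91676936787934
0.05 [0.4451 0.0814 0.1006] [ 2.43  5.46 -3.28] [0.7  0.22 0.29] 19.27185074591856
0.1 [0.4454 0.0815 0.1115] [ 2.64  6.05 -3.21] [0.73 0.15 0.37] 19.96329429607008
```

View pics/wrist4.png

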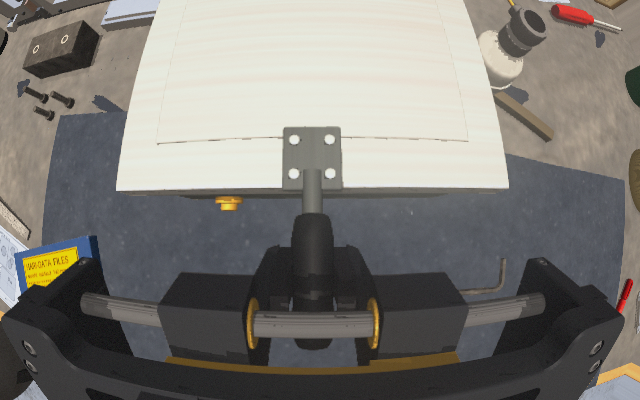

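View pics/side4.png

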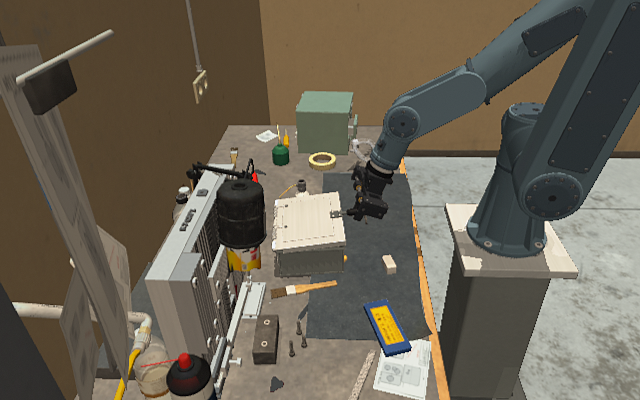

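The handle is gripped (width 20 mm) and the lid is lifting at the expected load of about 3 N. I continue the arc past balance with a force guard.

Run:
```python
from h import *
for th in np.r_[np.arange(.2,1.01,.1),1.05]:
    st=move_linear(*lidpose(th,-1),feed=.08,stop_force=25);s=get_state();print(round(th,2),st,s['eef_pos'].round(4),s['force'].round(1),s['torque'].round(2),(s['gripper_width']*88).round(2))
    if st or np.linalg.norm(s['force'])>35: break
hold(.3);s=get_state();print(s['time'],s['eef_pos'].round(4))
for n in('side','wrist'):
    a,d=grab_frame(n);cv2.imwrite(f'pics/{n}5.png',a[:,:,::-1]);np.save(f'pics/{n}5d.npy',d)
```

```text
Traceback (most recent call last):
AttributeError: 'float' object has no attribute 'round'
```

Run:
```python
from h import *
for th in np.r_[np.arange(.3,1.01,.1),1.05]:
    st=move_linear(*lidpose(th,-1),feed=.08,stop_force=25);s=get_state();print(round(th,2),st,s['eef_pos'].round(4),s['force'].round(1),s['torque'].round(2),round(s['gripper_width']*88,2))
    if st or np.linalg.norm(s['force'])>35: break
hold(.3);s=get_state();print(s['time'],s['eef_pos'].round(4))
for n in('side','wrist'):
    a,d=grab_frame(n);cv2.imwrite(f'pics/{n}5.png',a[:,:,::-1]);np.save(f'pics/{n}5d.npy',d)
```

```text
0.3 False [0.452  0.0822 0.155 ] [ 0.1  5.5 -2.8] [0.72 0.15 0.17] 19.87
0.4 False [0.4585 0.083  0.1761] [-0.7  5.5 -1.6] [0.71 0.27 0.1 ] 19.67
0.5 False [0.4671 0.084  0.1967] [-2.3  4.9 -0.7] [ 0.71  0.4  -0.  ] 19.91
0.6 False [0.4778 0.0852 0.2163] [-3.3  5.8 -0.1] [ 0.73  0.51 -0.04] 19.64
0.7 False [0.4905 0.0866 0.2348] [-2.   7.2  1.1] [ 0.76  0.57 -0.19] 19.89
0.8 False [0.5049 0.0882 0.2518] [-3.1  6.8  1.7] [ 0.85  0.57 -0.21] 19.91
0.9 False [0.521  0.09   0.2674] [-2.1  6.2  1.2] [ 0.84  0.45 -0.45] 19.83
1.0 False [0.5385 0.0919 0.2812] [-1.7  7.7  1.7] [ 0.93  0.37 -0.51] 20.03
1.05 False [0.5478 0.093  0.2874] [-1.9  7.8  3.1] [ 0.88  0.33 -0.65] 19.43
19.1833 [0.5475 0.093  0.2873]
```

View pics/wrist5.png

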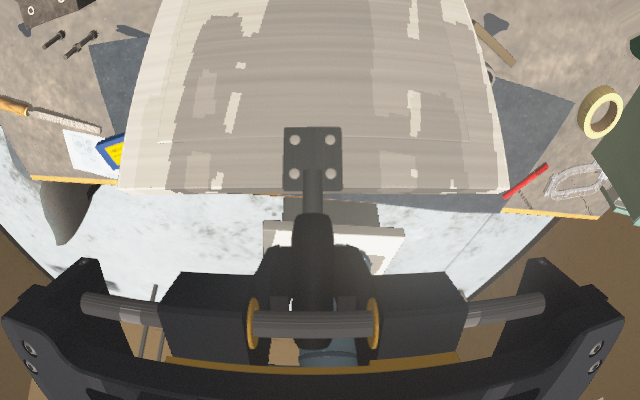

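View pics/side5.png

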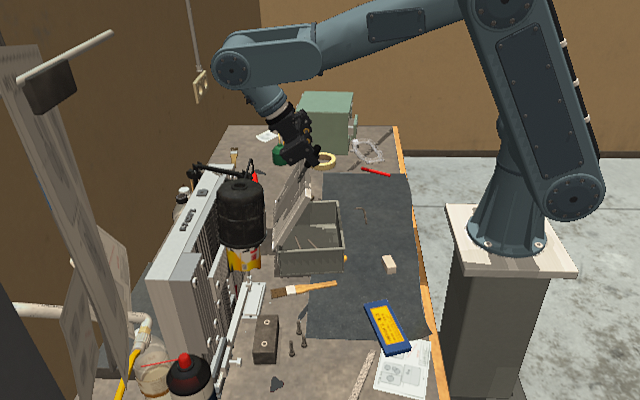

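In the wrist frame the lid looks the same as at 0.1 rad, with the bracket still at (312,155), so the grip has not slipped. I'll measure the lid angle by fitting a plane to the wrist depth, then lower to 0.80 and re-measure.

```bash
cat >> h.py <<'E'
def lidangle(d,c):
    f=200/np.tan(np.radians(c["fov_y"]/2));v,u=np.mgrid[20:115:5,210:420:6];v=v.ravel();u=u.ravel()
    dx,dy=u-c['cx'],v-c['cy'];r=np.hypot(dx,dy);th=r/f;z=d[v,u]
    P=np.c_[dx/r*np.tan(th)*z,dy/r*np.tan(th)*z,z][z>0];T=c['world_from_camera'];P=P@T[:3,:3].T+T[:3,3]
    for _ in range(3):
        m=P.mean(0);n=np.linalg.svd(P-m)[2][2];e=abs((P-m)@n);P=P[e<max(3*np.median(e),.002)]
    n=Rz.T@(n*np.sign(n[2]));return np.arctan2(n[0],n[2]),n,e.mean()
E
python3 - <<'E'
from h import *
print(lidangle(np.load('pics/wrist5d.npy'),camera_info('wrist')))
for th in (.97,.9,.85,.80):
    st=move_linear(*lidpose(th,-1),feed=.05,stop_force=25);s=get_state();print(th,st,s['eef_pos'].round(4),s['force'].round(1))
hold(.5)
c=camera_info('wrist');a,d=grab_frame('wrist');cv2.imwrite('pics/wrist6.png',a[:,:,::-1]);print(lidangle(d,c))
a,d=grab_frame('side');cv2.imwrite('pics/side6.png',a[:,:,::-1])
s=get_state();print(s['time'],s['eef_pos'].round(4),s['qd'].round(4),s['gripper_width']*88,s['tool_rot'],lidpose(.8,-1))
E
```

```text
(np.float64(1.0532610936356457), array([0.86903044, 0.00498537, 0.49473351]), np.float64(0.00046152715198096323))
0.97 False [0.5327 0.0913 0.277 ] [0.2 7.5 0.7]
0.9 False [0.5206 0.0899 0.2671] [-0.6  6.5  0.2]
0.85 False [0.5124 0.089  0.2595] [-1.2  7.6  0.5]
0.8 False [0.5045 0.0882 0.2515] [-2.3  5.8 -0.3]
(np.float64(0.7996662711802146), array([0.71711901, 0.00355623, 0.69694167]), np.float64(0.0004477163652151681))
21.6 [0.5047 0.0882 0.2516] [0.0019 0.002  0.     0.0011 0.0004 0.0008] 19.335477859850354 [ 2.15263783 -1.93657612 -0.30664772] (array([0.50501351, 0.08733507, 0.25208834]), array([ 2.15147332, -1.93664947, -0.30390538]))
```

View pics/side6.png

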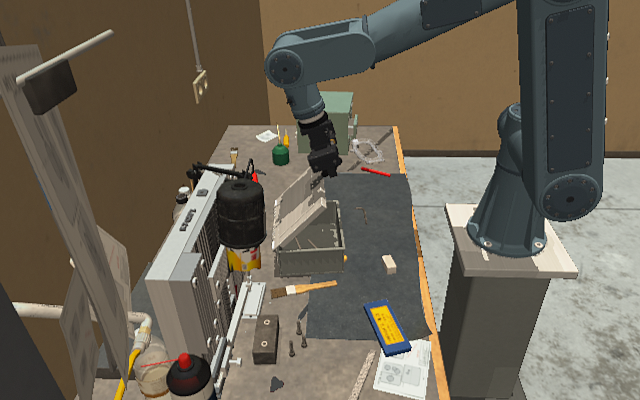

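The side view shows the lid part open, held by the fingers at (322,175). The loose things are where they were, with the brush at (305,288), the block at (389,264) and the tin at (387,327). The lid measured 1.053 rad at the top and now measures 0.800 rad at rest, so I hand in.

```bash
python3 -c "
from workcell import *
print(hand_in())"
```

```text
the job is handed in; nothing more can be done
None
```

The job is done and handed in at about 21.6 s of the 54 s allowed; no verdict was reported.

- **Spray head:** I pressed it with the shut fingers until it bottomed out. The force jumped to about 14 N, and the TCP stalled at a height of 140 mm, 7 mm below the button's height when up. After release, the side view showed it back up with the lid still shut.
- **Lid:** I gripped the handle and raised it to 1.053 rad, past the balance point, then lowered it slowly. It is held at rest at 0.800 rad, about 7 degrees below balance. Both angles come from plane fits to the wrist depth and agree with the commanded values to within 0.003 rad.
- **Grip:** The fingers are still closed on the 20 mm handle with a 25 N grip. A steady sideways force of 5 to 8 N showed throughout, which points to a small centring offset, well within limits.
- **Loose things:** The brush, gauge block and file tin looked unmoved in the final side view. I did not measure any of the loose things, and I did not check the hex key, stone and reel specifically at the end.

One script stopped on a print error during the lift, at about 0.2 rad. The lid stayed gripped, and the lift carried on from there.

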